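Lock the swivel hub of a table easel

ROBOT

A 6-joint arm with a two-finger parallel gripper is mounted at the origin on the work surface. World frame = base frame: x ahead of the robot, y to its left, z up, the work surface at z = 0. Lengths are in m, angles in degrees, forces in N, time in s.
With the tool pointing down it reaches from about 0.375 to 0.975 m from the base axis. Payload 3.8 kg.
Tool frame: the origin (TCP) lies at the very end of the fingers, on their centre line; the grasp point (between the pads) lies 19 mm behind it; z points along the fingers, y is the line along which they close (so a half turn about z gives the same grasp; the last joint's range is limited). The gripper opens to 88 mm and grips with 3 to 60 N. Pads are 18 mm wide; open, the fingers measure 123 mm over their backs; the gripper's body (75 mm by 187 mm) begins 45 mm behind the grasp point.
Start: joints at [70.078, 15.12, 91.902, -0, 72.978, -2.114], TCP at [0.206, 0.643, 0.239] pointing down, gripper open.
Joint ranges: [-150.88, 150.88], [-54.13, 125.18], [17.81, 147.31], [-75.09, 255.09], [0, 152.58], [-146.25, 146.25]. Speed limits (degrees/s): [147.25, 147.25, 180, 180, 180, 180].

INTERFACE

Orientations are given as a 3x3 rotation matrix whose columns are the frame's x, y, z axes.
In Python, from bench import get_state, grab_frame, camera_params, hand_in gives the robot as it stands.
- The arm moves only by the shell command python3 -m crank 'ROWS'. ROWS is JSON, a list of rows, each a list of 7 numbers: the gripper command: -1 is fully open, 1 is shut, values between are in proportion, then the shift along the world's x, y, z in units of 500 mm (1.0 is 500 mm), then the turn, a rotation vector about the world's x, y, z in units of 90 degrees (1.0 is 90 degrees). A call has 1 to 10 rows; each row is the pose to reach, as a shift and turn from the pose commanded when the call began; what a row does not reach only later rows make up. A row lasts 1/8 s, in which the tool goes at most 62.5 mm and 10.7 degrees, less where a joint would pass 70% of its speed; a pose out of reach is approached as far as the arm can. A call with a number of a shift or a turn outside -1 to 1 is refused whole. A call with a gripper value outside its range is refused whole. The fingers move at their own pace and stop on an object; the grip force is fixed at half the most. Time passes only in rows, so rows that repeat a pose let the fingers close. It gives the time, the measured TCP pose, the force, the opening and the grip force at its end, in the units of the state.
- get_state(): the state, without advancing time (a new reading comes with each control period).
- grab_frame(name): name is "scene" or "top" or "wrist"; returns the picture (480x640x3 uint8, red, green, blue); there is no depth.
- camera_params(name): a dict with "camera_matrix" (3x3 intrinsics, pixels), "R" (3x3) and "t" (3): a world point X has camera coordinates R X + t; the wrist camera has in their place "T_tool_cam" (4x4, takes a point from camera to tool coordinates, whose origin is the TCP and whose axes are the flange's). Camera axes: x right, y down, z forward; pixel columns grow to the right and rows downward; lengths in m; the calibration is good to about 2 mm. A picture is of the moment at which its call begins: read the wrist's pose just before it. camera_params takes no time and is no camera call.
- hand_in(): hands the job in; it is judged then, once.
The state is a dict: "t": time; "joint_pos": joint angles; "joint_vel": joint speeds; "joint_torque": joint torques, N m; "tool_pos": TCP position; "ee_rot": TCP orientation; "contact_force": force on the tool from outside, world axes, zero at the start; "wrist_torque": the same for the moment, N m; "opening": opening from 0.0 (shut) to 1.0 (fully open); "grip_force": force on a finger pad.
Only numpy, scipy, OpenCV 4.12 (cv2) and the standard library are available. Lean on these libraries where they do the work, as an engineer would, in place of code of your own. Each camera call takes 0.05 s, during which the arm holds its last target. There are 200 camera calls.

TASK

Lock the easel foot so that a mast can be mounted: turn the hub in the steel socket until its cross-hole lines up with the holes in the socket, then take the locking pin from its wooden rest and push it through socket and hub until it is fully home, its handle against the socket. Leave the pin there, let go of everything, and do not disturb the paint bottle, jar, tin and brush.

Things in the scene. Friction and masses are not known exactly. Their poses are not given: they have to be found in the camera images.
- foot: Easel foot, fixed to the table, left or right of the middle. Origin: centre of its underside (z = 0), on the hub's axis. Wooden board 160 x 160 x 12 mm; on it a steel socket block 96 x 96 mm, top at 85 mm. A round 23 mm cross-hole runs through the block along the foot's x axis, from x = -48 to +48 mm; the pin may enter from either end.
- socket_mid (a point): Middle of the cross-hole: on the hub's axis, 55 mm above the table; axes as the foot's. The socket's two walls are 14 mm thick, the hub fills the space between them. The hole's direction lies roughly along world y (within about 0.3 rad).
- hub (a joint): Angle of the hub in the socket about the vertical (rad, grows counter-clockwise from above, no stop within reach). Its 23 x 23 mm square through cross-hole, level with the socket's holes, lines up at 0 and at every half turn (3.14). It turns with light friction (about 0.06 N m), stays where it is left and cannot lift out.
- hub_tang (a point): Centre of the wooden tang on top of the hub, on its axis, 109 mm above the table: an upright block 50 mm long (x), 18 mm wide (y), 36 mm tall (91 to 127 mm above the table), to grip across its width and turn. Its length x is parallel to the hub's cross-hole. Below it a flange of 88 mm diameter, 85 to 91 mm above the table.
- pin: Loose locking pin, 160 mm long, about 0.11 kg. Origin: on the shank's axis at the shoulder, where handle and shank meet. Round aluminium shank of 18 mm diameter from x = 0 to 115 mm, the last 12 mm tapering to 8 mm; centre of mass near x = 35 mm. Home, the shoulder is against the socket's face and the nose stands out 19 mm beyond; let go, the handle may roll over.
- pin_handle (a point): Centre of the pin's wooden handle (x = -22.5, z = 8 mm from the pin's origin, same axes): a block 45 mm long (x), 18 mm wide (y), 34 mm tall (z). Its underside is level with the shank's, so the pin lies level and steady on the table, axis 9 mm and handle's top 34 mm up.
- pin_mid (a point): Point on the shank's axis 48 mm from the shoulder towards the nose; with the pin home it lies at socket_mid.
- rest: Wooden rest with the pin in it at the start, fixed; origin: centre of its underside, x towards the pin's nose. Board 166 x 60 x 10 mm. Pin level along x, shoulder at x = -19 mm, axis 45 mm up. The handle is sunk flush in a pocket block (x = -81 to -15 mm, 55 mm wide, 70 mm high) and cannot be gripped there; the nose lies on a post (x = 59 to 73 mm, lips 46 mm high).
- rest_free (a point): Middle of the free shank in the rest, at the start (x = 22, z = 45 mm of the rest): the shank is bare for 37 mm to each side along x, with 26 mm of air under it. The pin lifts straight up from here; then lay it on the table (clear between rest and foot) and take it again by the handle.
- bottle: Bystander: paint bottle, 52 mm diameter, 140 mm tall; origin: centre of its underside.
- jar: Bystander: jar, 72 mm diameter, 85 mm tall; origin: centre of its underside.
- brush: Bystander: brush lying on the table, 200 mm long; origin at its underside, length along x.
- tin: Bystander: can, 68 mm diameter, 100 mm tall; origin: centre of its underside.
Things that resemble listed ones, but are neither listed nor needed, are in the scene too. Leave any blue or orange look-alike of the pin alone.

How it is judged (in metres and radians):
On the way:
1. the hub's cross-hole is lined up with the socket's holes (angle between the x axis of hub_tang and the x axis of foot, either way round below 0.14 rad), for 0.2 s.
At the end, for the whole second after the job is handed in: The pin lies through socket and hub, fully home: pin_mid within 7 mm of socket_mid, pin within 0.1 rad of the cross-hole's direction, hub within 0.2 rad of lined up, pin released and at rest (distance between pin_mid and socket_mid below 0.007 m and angle between the x axis of pin and the x axis of foot, either way round below 0.1 rad and angle between the x axis of hub_tang and the x axis of foot, either way round below 0.2 rad and linear speed of pin below 0.02 m/s and contact force between pin and the fingers below 0.1 N); the robot touches nothing.
It fails at once if a bystander (bottle, jar, brush or tin) is pushed more than 40 mm (distance of any of bottle, jar, brush, tin from where it was at the start of the episode above 0.04 m).
It fails at once if the bottle, jar or tin is knocked over (angle between any of bottle, jar, tin's own z axis and vertical above 0.5 rad).
It also fails if it takes over 72 s, if anything falls off the work surface, if the arm or the gripper's body presses on something with over 40 N, if the wrist force passes 120 N, or if a joint passes its speed limit or range.

## Working session

There is one attempt and no reset: what is moved stays moved. The work goes in short steps, Python scripts to look and compute and a shell command to move; the robot and the scene stay as the last step left them, time stands still between calls to the robot, and variables do not carry over. Pictures are saved under pics/ and viewed, at most 13 in all, crops included, and the job is handed in when it is done.

```bash
ls; mkdir -p pics
python3 - <<'E'
from bench import *
import cv2,numpy as np
for n in("scene","top"):
    cv2.imwrite(f"pics/{n}0.png",grab_frame(n)[:,:,::-1]); p=camera_params(n); print(n,p)
print(camera_params("wrist")); print(get_state())
E
```

```text
pics
scene {'camera_matrix': array([[551.24588875,   0.        , 320.47404877],
       [  0.        , 551.24588875, 233.58482793],
       [  0.        ,   0.        ,   1.        ]]), 'R': array([[ 0.87229115,  0.48875754,  0.01497375],
       [ 0.28558779, -0.48435722, -0.8269448 ],
       [-0.39692286,  0.72561295, -0.5620837 ]]), 't': array([-0.43998733, -0.17395637,  1.83847077])}
top {'camera_matrix': array([[440.8168209 ,   0.        , 321.51446547],
       [  0.        , 440.8168209 , 242.68438984],
       [  0.        ,   0.        ,   1.        ]]), 'R': array([[ 0.02396329, -0.99967146,  0.00909524],
       [-0.99203477, -0.02490366, -0.12347806],
       [ 0.12366399, -0.00606385, -0.99230562]]), 't': array([-0.166875  ,  0.58633564,  1.10436743])}
{'camera_matrix': array([[426.53820813,   0.        , 324.17855928],
       [  0.        , 426.53820813, 241.82595659],
       [  0.        ,   0.        ,   1.        ]]), 'T_tool_cam': array([[ 3.17190379e-04, -9.66948643e-01, -2.54971021e-01,
         6.61891427e-02],
       [ 9.99999637e-01,  5.08468610e-04, -6.84284701e-04,

[... 307 characters left out ...]
29771785e+01, -2.11382304e+00]), 'joint_vel': array([ 0.00372583, -0.18302211, -0.27411045,  0.04423808, -0.06922731,
        0.07833507]), 'joint_torque': array([ 1.49819414e-03, -5.03624547e+01, -3.58068037e+01,  7.30010192e-02,
        2.33481161e-02, -2.62628856e-05]), 'tool_pos': array([0.20619912, 0.6420589 , 0.23752417]), 'ee_rot': array([[-9.52096748e-01,  3.05796236e-01, -6.66359515e-04],
       [ 3.05796957e-01,  9.52094887e-01, -1.88364899e-03],
       [ 5.84247153e-05, -1.99718679e-03, -9.99998004e-01]]), 'contact_force': array([-0.60441221,  1.26759142, -0.61017534]), 'wrist_torque': array([ 0.02186258, -0.03079211,  0.05007344]), 'grip_force': 0.0, 'opening': 1.001556019928219}
```

View pics/scene0.png

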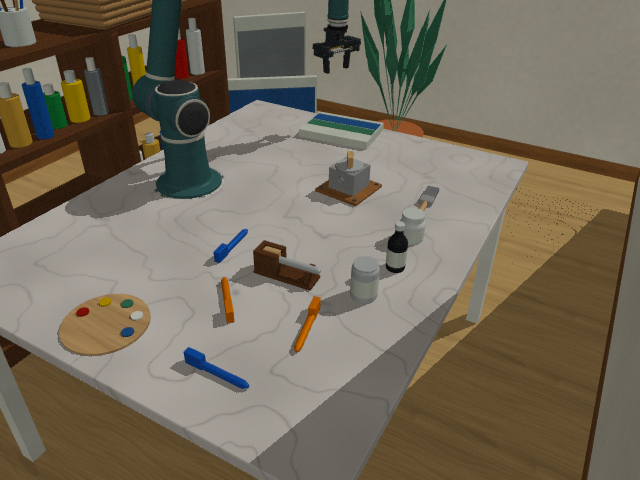

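View pics/top0.png

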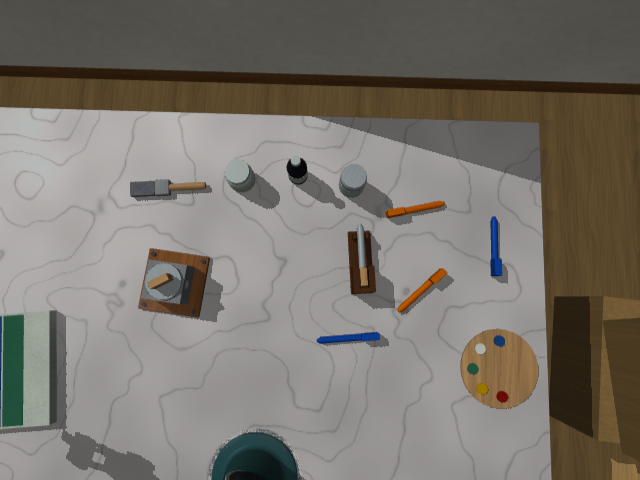

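The top view shows the steel pin in its rest at (361,245), with the handle in the block at (364,275). The look-alikes are blue at (348,338) and (495,247) and orange at (415,209) and (422,290). I choose the steel pin. The foot is at (175,283) with its tang at (160,281). In the scene view the rest is at (287,267) and the foot at (349,180). Next I'll check a close crop.

```bash
cat > h.py <<'E'
from bench import *
import cv2,numpy as np
def cam(n,st=None):
    p=camera_params(n);K=p["camera_matrix"]
    if n!="wrist": return K,p["R"],p["t"]
    st=st or get_state(); T=np.eye(4);T[:3,:3]=st["ee_rot"];T[:3,3]=st["tool_pos"]
    M=np.linalg.inv(T@p["T_tool_cam"]); return K,M[:3,:3],M[:3,3]
def onz(c,uv,z):
    K,R,t=c; d=R.T@np.linalg.solve(K,[*uv,1]); o=-R.T@t
    return o+d*(z-o[2])/d[2]
def tri(c1,u1,c2,u2):
    P=[c[0]@np.c_[c[1],c[2]] for c in(c1,c2)]
    X=cv2.triangulatePoints(P[0],P[1],np.array(u1,float).reshape(2,1),np.array(u2,float).reshape(2,1)).ravel()
    return X[:3]/X[3]
def proj(c,X):
    K,R,t=c; x=K@(R@np.array(X)+t); return x[:2]/x[2]
E
python3 - <<'E'
import cv2,numpy as np
s=cv2.imread("pics/scene0.png");t=cv2.imread("pics/top0.png")
def c(i,x,y,w=80,h=60): return cv2.resize(i[y:y+h,x:x+w],(400,300),interpolation=cv2.INTER_CUBIC)
a=np.vstack([np.hstack([c(t,135,245,80,60+20-20),c(t,320,220,107,80)]),np.hstack([c(s,310,145),c(s,248,232)])])
cv2.imwrite("pics/crop0.png",a)
E
```

```text
(no output)
```

View pics/crop0.png

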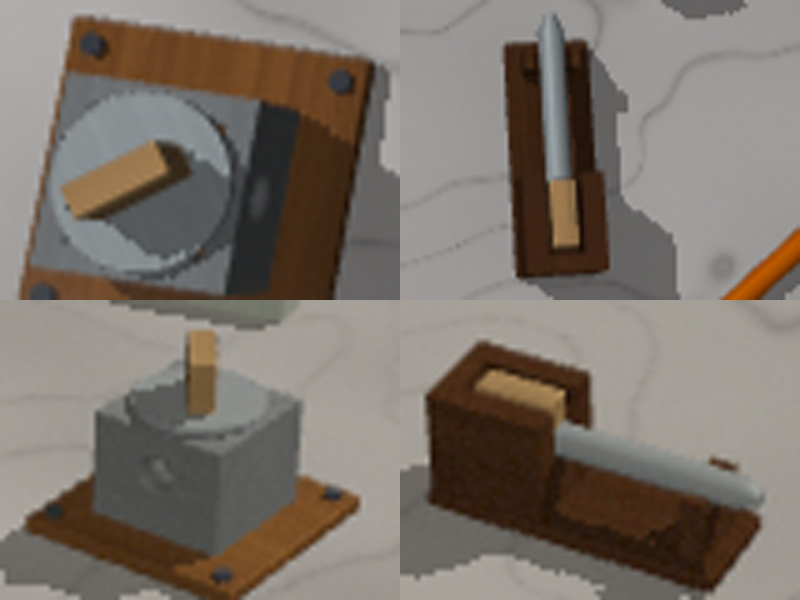

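The crop confirms the choice. It shows the silver pin in its rest, nose up at top (360,225) and shoulder at (364,268), and the foot with the tang turned away from the hole direction.

Run:
```python
from h import *
np.set_printoptions(precision=4,suppress=True)
T,S=cam("top"),cam("scene")
f=lambda x,y:(135+x/5,245+y/5); r=lambda x,y:(320+(x-400)/3.738,220+y/3.738)
sc=lambda x,y:(310+x/5,145+(y-300)/5); sr=lambda x,y:(248+(x-400)/5,232+(y-300)/5)
print("tang top",tri(T,f(115,180),S,sc(201,333)))
print("tri nose",tri(T,r(548,16),S,sr(762,497)),"shoulder",tri(T,r(563,180),S,sr(558,440)))
a,b=onz(T,r(548,16),.045),onz(T,r(563,180),.045);d=a-b;print("nose,sh",a,b,np.linalg.norm(d),np.degrees(np.arctan2(d[1],d[0])))
print("flange c",onz(T,f(142,183),.09),"tang c",onz(T,f(115,180),.127))
for n,p,q,z in(("tangdir",(62,190),(152,142),.127),("tangdir2",(78,218),(170,170),.127),("blockA",(65,72),(260,102),.085),("blockB",(65,72),(30,268),.085),("blockC",(260,102),(225,290),.085),("board",(75,17),(372,62),.012)):
    a,b=onz(T,f(*p),z),onz(T,f(*q),z);d=b-a;print(n,a,b,np.linalg.norm(d),np.degrees(np.arctan2(d[1],d[0])))
for n,u in(("jar",(353,181)),("bottle",(296,160)),("tin",(239,175))): print(n,onz(T,u,.09))
for u in((348,338),(318,340),(380,337),(422,290),(398,310),(205,186)): print(u,onz(T,u,.01))
print(get_state()["joint_pos"])
```

```text
tang top [0.4801 0.2287 0.1339]
tri nose [ 0.6417 -0.249   0.0425] shoulder [ 0.5281 -0.2607  0.0426]
nose,sh [ 0.6397 -0.2497  0.045 ] [ 0.5264 -0.2615  0.045 ] 0.11390919371571386 5.930107891648557
flange c [0.4786 0.2303 0.09  ] tang c [0.4787 0.2302 0.127 ]
tangdir [0.4734 0.2546 0.127 ] [0.4969 0.214  0.127 ] 0.046931127809145316 -59.91442508326572
tangdir2 [0.4605 0.2462 0.127 ] [0.484  0.2047 0.127 ] 0.047688983642732524 -60.51168962592031
blockA [0.5322 0.2735 0.085 ] [0.5198 0.177  0.085 ] 0.09733072144432149 -97.32092790507838
blockB [0.5322 0.2735 0.085 ] [0.4362 0.2835 0.085 ] 0.09643657558368576 174.02461656151488
blockC [0.5198 0.177  0.085 ] [0.4279 0.1883 0.085 ] 0.0925421108547863 172.9640401841981
board [0.5669 0.2985 0.012 ] [0.547  0.1412 0.012 ] 0.15857464985195366 -97.20519137221251
jar [ 0.7419 -0.2275  0.09  ]
bottle [ 0.7925 -0.0826  0.09  ]
tin [0.7498 0.0592 0.09  ]
(348, 338) [ 0.3473 -0.227   0.01  ]
(318, 340) [ 0.3404 -0.1496  0.01  ]
(380, 337) [ 0.3517 -0.3097  0.01  ]
(422, 290) [ 0.4753 -0.419   0.01  ]
(398, 310) [ 0.4219 -0.3561  0.01  ]
(205, 186) [0.7393 0.1642 0.01  ]
[70.0798 15.1638 91.9735 -0.0009 72.9772 -2.1138]
```

```bash
python3 -m crank '[[-1,0.546,-0.824,0,0,0,-0.467],[-1,0.546,-0.824,0,0,0,-0.467],[-1,0.546,-0.824,0,0,0,-0.467],[-1,0.546,-0.824,0,0,0,-0.467],[-1,0.546,-0.824,0,0,0,-0.467],[-1,0.546,-0.824,0,0,0,-0.467],[-1,0.546,-0.824,0,0,0,-0.467],[-1,0.546,-0.824,0,0,0,-0.467],[-1,0.546,-0.824,0,0,0,-0.467],[-1,0.546,-0.824,0,0,0,-0.467]]'
python3 - <<'E'
from h import *
s=get_state();print(s["tool_pos"],s["ee_rot"],s["joint_pos"]);c=cam("wrist",s)
cv2.imwrite("pics/w1.png",grab_frame("wrist")[:,:,::-1])
print(c, proj(c,[.479,.23,.127]),proj(c,[.479,.23,.091]))
E
```

```text
t: 1.35
tool_pos: [0.479, 0.2307, 0.2383]
ee_rot: [[-0.502, 0.865, -0.001], [0.865, 0.502, 0.0], [0.001, -0.001, -1.0]]
contact_force: [0.2, -0.4, -0.2]
opening: 1.005
grip_force: 0.0
[0.47900628 0.23068241 0.23828728] [[-5.01509575e-01  8.65151322e-01 -1.15607343e-03]
 [ 8.65151708e-01  5.01510166e-01  2.73939722e-04]
 [ 8.16781888e-04 -8.62795506e-04 -9.99999294e-01]] [ 2.30045393e+01 -4.09285545e-01  1.09362748e+02  4.26316514e-02
  7.11013790e+01 -7.10924248e+00]
(array([[426.53820813,   0.        , 324.17855928],
       [  0.        , 426.53820813, 241.82595659],
       [  0.        ,   0.        ,   1.        ]]), array([[ 0.8649919 ,  0.50178357, -0.00150292],
       [ 0.48556478, -0.83627047,  0.25471267],
       [ 0.12655379, -0.22105416, -0.96701561]]), array([-0.52941759, -0.07355084,  0.37883298])) [324.39180334 240.28698417] [324.44387822 227.45435848]
```

View pics/w1.png

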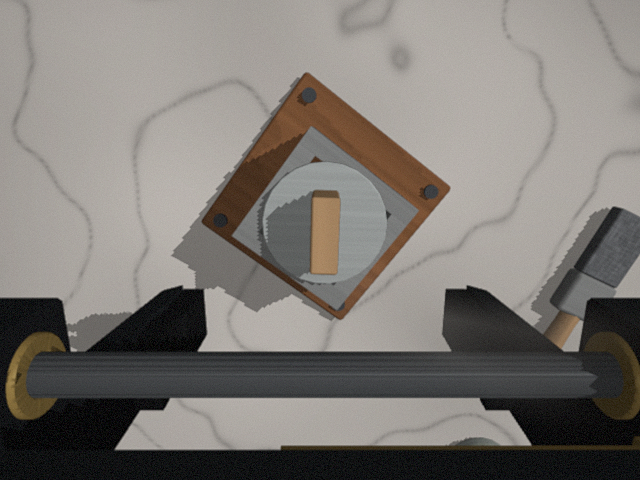

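The wrist view shows the tang's top face centred at about (325,236) with the jaws parallel to it. The flange centre is at (325,223), and the block's top corners are at (313,127), (419,212) and (342,312).

```bash
python3 - <<'E'
from h import *
np.set_printoptions(precision=4,suppress=True)
c=cam("wrist");T=cam("top")
print("flange",onz(c,(325,223),.09),"tang",onz(c,(325.5,236),.127), "tri tang",tri(c,(325.5,236),T,(158,281)))
for n,p,q,z in(("blk12",(313,127),(419,212),.085),("blk23",(419,212),(342,312),.085),("brd12",(306,73),(450,187),.012),("brd23",(450,187),(340,319),.012),("brd14",(306,73),(203,221),.012),("tangL",(313,198),(311,274),.127),("tangR",(340,198),(337,274),.127)):
    a,b=onz(c,p,z),onz(c,q,z);d=b-a;print(n,a,b,np.linalg.norm(d),np.degrees(np.arctan2(d[1],d[0])))
E
python3 -m crank '[[-1,0,0,-0.125,0,0,0],[-1,0,0,-0.25,0,0,0],[-1,0,0,-0.282,0,0,0],[-1,0,0,-0.282,0,0,0],[0.5,0,0,-0.282,0,0,0],[1,0,0,-0.282,0,0,0],[1,0,0,-0.282,0,0,0],[1,0,0,-0.282,0,0,0],[1,0,0,-0.282,0,0,0],[1,0,0,-0.282,0,0,0]]'
```

```text
flange [0.4776 0.2334 0.09  ] tang [0.4779 0.2334 0.127 ] tri tang [0.4787 0.2322 0.1214]
blk12 [0.4376 0.2858 0.085 ] [0.5319 0.2731 0.085 ] 0.09518793106053977 -7.690347333630567
blk23 [0.5319 0.2731 0.085 ] [0.524  0.1793 0.085 ] 0.09408865034602518 -94.83812843344144
brd12 [0.4096 0.3193 0.012 ] [0.5642 0.3015 0.012 ] 0.15564692881675543 -6.574102642086652
brd23 [0.5642 0.3015 0.012 ] [0.5452 0.1456 0.012 ] 0.15701227593095257 -96.94126346216501
brd14 [0.4096 0.3193 0.012 ] [0.3912 0.1656 0.012 ] 0.1547457832199754 -96.81754398348977
tangL [0.4594 0.2501 0.127 ] [0.4825 0.2072 0.127 ] 0.04873343343989571 -61.674957103522644
tangR [0.4736 0.2583 0.127 ] [0.4968 0.2155 0.127 ] 0.04872433151357661 -61.49968875956392
t: 2.65
tool_pos: [0.4794, 0.2306, 0.0977]
ee_rot: [[-0.502, 0.865, -0.0], [0.865, 0.502, -0.0], [0.0, -0.0, -1.0]]
contact_force: [0.2, 0.2, -0.3]
opening: 0.342
grip_force: 0.0
```

```bash
python3 -m crank '[[1,0,0,0,0,0,0],[1,0,0,0,0,0,0],[1,0,0,0,0,0,0],[1,0,0,0,0,0,0],[1,0,0,0,0,0,-0.1],[1,0,0,0,0,0,-0.2],[1,0,0,0,0,0,-0.3],[1,0,0,0,0,0,-0.4],[1,0,0,0,0,0,-0.413],[1,0,0,0,0,0,-0.413]]'
python3 -m crank '[[1,0,0,0,0,0,0],[1,0,0,0,0,0,0]]'
```

```text
t: 3.9
tool_pos: [0.4787, 0.2303, 0.0975]
ee_rot: [[0.12, 0.993, -0.002], [0.993, -0.12, -0.001], [-0.001, -0.002, -1.0]]
contact_force: [-4.8, -2.6, 4.5]
opening: 0.202
grip_force: 29.8
t: 4.15
tool_pos: [0.4787, 0.2303, 0.0975]
ee_rot: [[0.12, 0.993, -0.002], [0.993, -0.12, -0.001], [-0.001, -0.002, -1.0]]
contact_force: [-4.8, -2.8, 3.4]
opening: 0.2
grip_force: 29.8
```

```bash
python3 -m crank '[[-1,0,0,0,0,0,0],[-1,0,0,0,0,0,0],[-1,0,0,0,0,0,0],[-1,0,0,0,0,0,0],[-1,0,0,0.1,0,0,0],[-1,0,0,0.2,0,0,0],[-1,0,0,0.28,0,0,0],[-1,0,0,0.28,0,0,0],[-1,0,0,0.28,0,0,0]]'
python3 - <<'E'
from h import *
s=get_state();print(s["tool_pos"],s["ee_rot"])
cv2.imwrite("pics/w2.png",grab_frame("wrist")[:,:,::-1]);print(proj(cam("wrist",s),[.478,.232,.127]))
E
```

```text
t: 5.28
tool_pos: [0.479, 0.2305, 0.2369]
ee_rot: [[0.122, 0.993, -0.001], [0.993, -0.122, -0.0], [-0.0, -0.001, -1.0]]
contact_force: [0.3, -0.0, -0.1]
opening: 1.001
grip_force: 0.0
[0.47899328 0.23047532 0.2369167 ] [[ 1.21892262e-01  9.92543024e-01 -7.89273747e-04]
 [ 9.92543249e-01 -1.21892548e-01 -3.24701200e-04]
 [-4.18486499e-04 -7.43809766e-04 -9.99999636e-01]]
[323.84435011 236.83918715]
```

View pics/w2.png

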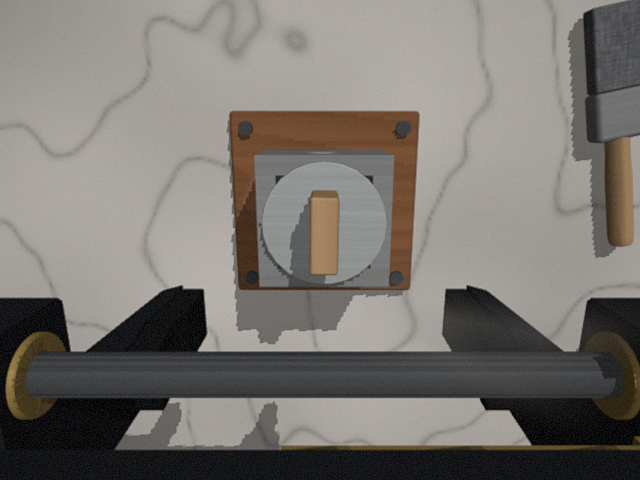

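The hub is lined up: the board edges are horizontal at rows 112 and 289, and the tang is vertical at columns 312–338, centred at (325,235). Now I'll go above the pin.

```bash
python3 -m crank '[[-1,0.178,-0.975,0,0,0,-0.856],[-1,0.178,-0.975,0,0,0,-0.856],[-1,0.178,-0.975,0,0,0,-0.856],[-1,0.178,-0.975,0,0,0,-0.856],[-1,0.178,-0.975,0,0,0,-0.856],[-1,0.178,-0.975,0,0,0,-0.856],[-1,0.178,-0.975,0,0,0,-0.856],[-1,0.178,-0.975,0,0,0,-0.856],[-1,0.178,-0.975,0,0,0,-0.856],[-1,0.178,-0.975,0,0,0,-0.856]]'
python3 - <<'E'
from h import *
s=get_state();print(s["tool_pos"],s["ee_rot"],s["joint_pos"])
cv2.imwrite("pics/w3.png",grab_frame("wrist")[:,:,::-1]);c=cam("wrist",s);print(proj(c,[.527,-.261,.045]),proj(c,[.6405,-.2494,.045]))
E
```

```text
t: 6.58
tool_pos: [0.5673, -0.2562, 0.2353]
ee_rot: [[0.995, 0.103, -0.004], [0.103, -0.995, 0.002], [-0.003, -0.003, -1.0]]
contact_force: [-0.3, 0.3, 0.3]
opening: 0.997
grip_force: 0.0
[ 0.56728032 -0.25621617  0.23532823] [[ 0.99466263  0.10311708 -0.0036233 ]
 [ 0.10312613 -0.99466537  0.00240756]
 [-0.00335572 -0.00276837 -0.99999054]] [-2.66158373e+01  9.76689222e+00  9.87111688e+01  3.19215761e-02
  7.17693426e+01  5.74551276e+01]
[326.30708277 260.11760979] [326.76892105 115.99050246]
```

View pics/w3.png

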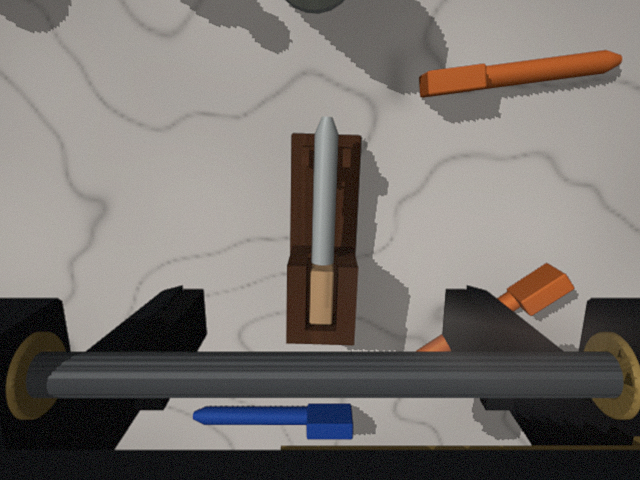

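The wrist view shows the steel pin on the jaws' centre line, nose at (326,117) and shoulder at (323,265), which matches the prediction within 2 px across. The fingers are clear of both look-alikes.

```bash
python3 -m crank '[[-1,0,0,-0.12,0,0,0],[-1,0,0,-0.24,0,0,0],[-1,0,0,-0.34,0,0,0],[-1,0,0,-0.4,0,0,0],[-1,0,0,-0.42,0,0,0],[-1,0,0,-0.42,0,0,0],[0.4,0,0,-0.42,0,0,0],[0.6,0,0,-0.42,0,0,0],[1,0,0,-0.42,0,0,0],[1,0,0,-0.42,0,0,0]]'
python3 -m crank '[[1,0,0,0,0,0,0],[1,0,0,0,0,0,0],[1,0,0,0,0,0,0],[1,0,0,0,0,0,0],[1,0,0,0,0,0,0]]'
```

```text
t: 7.88
tool_pos: [0.5687, -0.2571, 0.0282]
ee_rot: [[0.995, 0.103, 0.001], [0.103, -0.995, -0.0], [0.001, 0.0, -1.0]]
contact_force: [-0.1, 0.4, -0.3]
opening: 0.57
grip_force: 0.0
t: 8.5
tool_pos: [0.5683, -0.2567, 0.0276]
ee_rot: [[0.995, 0.104, -0.0], [0.104, -0.995, 0.0], [-0.0, -0.0, -1.0]]
contact_force: [-0.0, 0.1, -0.2]
opening: 0.193
grip_force: 29.3
```

Gripped here, the fingertips would be below the shank when laying down, so I'll re-grip 10 mm higher first.

```bash
python3 -m crank '[[0.3,0,0,0,0,0,0],[0.3,0,0,0,0,0,0],[0.3,0,0,0.01,0,0,0],[0.3,0,0,0.02,0,0,0],[0.3,0,0,0.02,0,0,0],[1,0,0,0.02,0,0,0],[1,0,0,0.02,0,0,0],[1,0,0,0.02,0,0,0],[1,0,0,0.02,0,0,0],[1,0,0,0.02,0,0,0]]'
python3 -m crank '[[1,0,0,0,0,0,0],[1,0,0,0,0,0,0],[1,0,0,0.03,0,0,0],[1,0,0,0.08,0,0,0],[1,0,0,0.15,0,0,0],[1,0,0,0.24,0,0,0],[1,0,0,0.3,0,0,0],[1,0,0,0.3,0,0,0]]'
```

```text
t: 9.75
tool_pos: [0.5683, -0.2568, 0.0377]
ee_rot: [[0.995, 0.104, -0.0], [0.104, -0.995, 0.0], [-0.0, -0.0, -1.0]]
contact_force: [-0.3, 0.0, 0.6]
opening: 0.19
grip_force: 29.9
t: 10.75
tool_pos: [0.5706, -0.258, 0.192]
ee_rot: [[0.995, 0.104, 0.007], [0.104, -0.995, -0.004], [0.007, 0.004, -1.0]]
contact_force: [-0.0, -0.3, -1.6]
opening: 0.193
grip_force: 29.9
```

```bash
python3 -m crank '[[1,-0.02,0.05,0,0,0,0.08],[1,-0.05,0.11,0,0,0,0.17],[1,-0.08,0.18,0,0,0,0.27],[1,-0.11,0.25,0,0,0,0.38],[1,-0.14,0.32,0,0,0,0.5],[1,-0.17,0.4,0,0,0,0.6],[1,-0.2,0.48,0,0,0,0.7],[1,-0.229,0.56,0,0,0,0.8],[1,-0.229,0.56,0,0,0,0.857],[1,-0.229,0.56,0,0,0,0.857]]'
python3 -m crank '[[1,0,0,0,0,0,0],[1,0,0,-0.1,0,0,0],[1,0,0,-0.18,0,0,0],[1,0,0,-0.24,0,0,0],[1,0,0,-0.27,0,0,0],[1,0,0,-0.27,0,0,0],[1,0,0,-0.27,0,0,0]]'
python3 - <<'E'
from h import *
s=get_state();print(s["tool_pos"],s["ee_rot"])
a=grab_frame("scene");b=grab_frame("top")
t=proj(cam("scene"),s["tool_pos"]).astype(int);u=proj(cam("top"),s["tool_pos"]).astype(int);print(t,u)
c=lambda i,p:cv2.resize(i[p[1]-45:p[1]+45,p[0]-60:p[0]+60,::-1],(400,300),interpolation=cv2.INTER_CUBIC)
cv2.imwrite("pics/p4.png",np.hstack([c(a,t),c(b,u)]))
E
```

```text
t: 12.0
tool_pos: [0.4527, 0.0236, 0.1861]
ee_rot: [[0.12, 0.993, -0.002], [0.993, -0.12, -0.0], [-0.0, -0.002, -1.0]]
contact_force: [-0.6, 0.0, -2.0]
opening: 0.191
grip_force: 29.9
t: 12.88
tool_pos: [0.4552, 0.023, 0.0539]
ee_rot: [[0.121, 0.993, 0.002], [0.993, -0.121, 0.0], [0.0, 0.002, -1.0]]
contact_force: [0.0, -0.6, -1.4]
opening: 0.191
grip_force: 29.9
[0.45519982 0.02299399 0.05387198] [[ 1.21024336e-01  9.92647311e-01  2.10400472e-03]
 [ 9.92649504e-01 -1.21024630e-01  1.26941073e-05]
 [ 2.67237166e-04  2.08700295e-03 -9.99997786e-01]]
[310 200] [250 293]
```

View pics/p4.png

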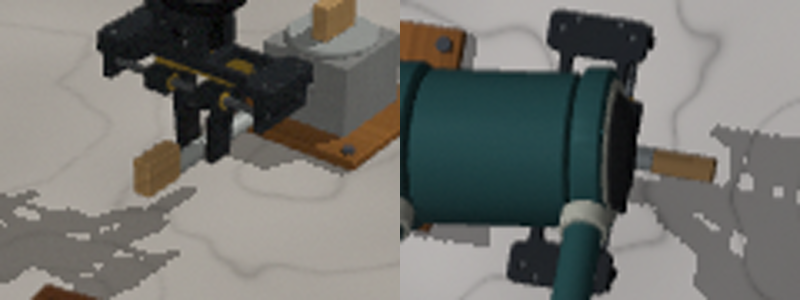

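The crops show the pin held level with its handle upright (left crop, about (157,168)), pointing at the foot. Now I'll lower it and release.

```bash
python3 -m crank '[[1,0,0,-0.04,0,0,0],[1,0,0,-0.08,0,0,0],[1,0,0,-0.1,0,0,0],[1,0,0,-0.1,0,0,0],[1,0,0,-0.1,0,0,0]]'
python3 -m crank '[[0.6,0,0,0,0,0,0],[0.5,0,0,0,0,0,0],[0.3,0,0,0,0,0,0],[-0.2,0,0,0,0,0,0],[-0.5,0,0,0,0,0,0],[-0.5,0,0,0,0,0,0],[-1,0,0,0.1,0,0,0],[-1,0,0,0.2,0,0,0],[-1,0,0,0.24,0,0,0]]'
python3 -m crank '[[-1,-0.015,-0.16,0.1,0,0,0],[-1,-0.015,-0.16,0.16,0,0,0],[-1,-0.015,-0.16,0.16,0,0,0],[-1,-0.015,-0.16,0.16,0,0,0]]'
python3 - <<'E'
from h import *
s=get_state();print(s["tool_pos"],s["ee_rot"])
cv2.imwrite("pics/w5.png",grab_frame("wrist")[:,:,::-1]);c=cam("wrist",s);print(proj(c,[.4488,-.0177,.018]),proj(c,[.4627,.0965,.009]),proj(c,[.446,-.040,.034]))
E
```

```text
t: 13.6
tool_pos: [0.4548, 0.0232, 0.0035]
ee_rot: [[0.12, 0.993, 0.002], [0.993, -0.12, 0.0], [0.0, 0.002, -1.0]]
contact_force: [-0.7, 0.3, -1.0]
opening: 0.195
grip_force: 29.9
t: 14.72
tool_pos: [0.456, 0.0232, 0.1261]
ee_rot: [[0.12, 0.993, 0.005], [0.993, -0.12, 0.0], [0.001, 0.005, -1.0]]
contact_force: [-0.6, 0.1, 0.3]
opening: 0.99
grip_force: 0.0
t: 15.22
tool_pos: [0.446, -0.0567, 0.2021]
ee_rot: [[0.121, 0.993, -0.001], [0.993, -0.121, 0.0], [0.0, -0.001, -1.0]]
contact_force: [0.4, -0.1, -1.3]
opening: 0.998
grip_force: 0.0
[ 0.4459886  -0.05667688  0.20213474] [[ 1.21040886e-01  9.92647368e-01 -5.53938027e-04]
 [ 9.92647464e-01 -1.21040669e-01  4.11255522e-04]
 [ 3.41182683e-04 -5.99643911e-04 -9.99999762e-01]]
[322.99394571 165.4791134 ] [322.93973764   1.70715438] [322.82194937 197.94786535]
```

View pics/w5.png

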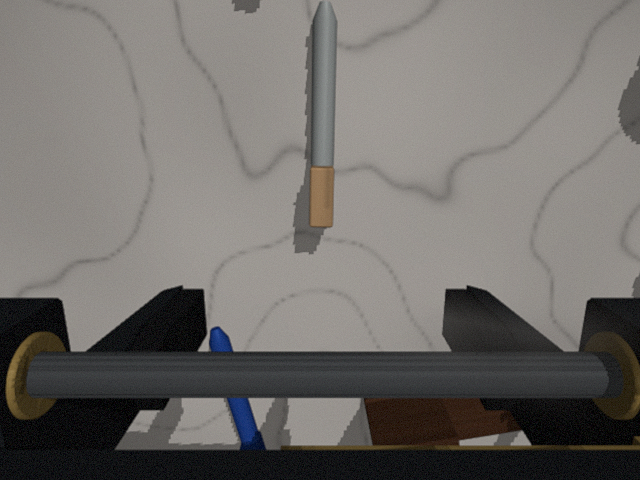

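The pin lies upright on the table just where expected, shoulder at (322,166), handle centre at (322,197) and nose at (324,2). Next I'll grip the handle.

```bash
python3 -m crank '[[-1,0,0.026,-0.1,0,0,0],[-1,0,0.026,-0.22,0,0,0],[-1,0,0.026,-0.32,0,0,0],[-1,0,0.026,-0.37,0,0,0],[-1,0,0.026,-0.392,0,0,0],[-1,0,0.026,-0.392,0,0,0],[0.4,0,0.026,-0.392,0,0,0],[0.6,0,0.026,-0.392,0,0,0],[1,0,0.026,-0.392,0,0,0],[1,0,0.026,-0.392,0,0,0]]'
python3 -m crank '[[1,0,0,0,0,0,0],[1,0,0,0,0,0,0],[1,0,0,0,0,0,0],[1,0,0,0,0,0,0],[1,0,0,0,0,0,0]]'
```

```text
t: 16.52
tool_pos: [0.4468, -0.044, 0.0072]
ee_rot: [[0.121, 0.993, 0.001], [0.993, -0.121, -0.0], [-0.0, 0.001, -1.0]]
contact_force: [-0.1, -0.2, -0.6]
opening: 0.568
grip_force: 0.0
t: 17.15
tool_pos: [0.4463, -0.0438, 0.0066]
ee_rot: [[0.12, 0.993, -0.0], [0.993, -0.12, 0.0], [-0.0, -0.0, -1.0]]
contact_force: [0.5, -0.5, -0.4]
opening: 0.203
grip_force: 30.0
```

```bash
python3 -m crank '[[1,0,0,0.04,0,0,0],[1,0,0,0.08,0,0,0],[1,0,0,0.092,0,0,0],[1,0,0,0.092,0,0,0],[1,0.004,0.03,0.092,0,0,0],[1,0.01,0.08,0.092,0,0,0],[1,0.0156,0.129,0.092,0,0,0],[1,0.0156,0.129,0.092,0,0,0],[1,0.0156,0.129,0.092,0,0,0]]'
python3 - <<'E'
from h import *
s=get_state();p=s["tool_pos"];print(p,s["ee_rot"])
a=grab_frame("scene");b=grab_frame("top");w=grab_frame("wrist");S,T=cam("scene"),cam("top")
u=np.array([.1205,.9927,0]);sh=p-u*0;sh=p+u*.0263;sh[2]=.055;no=sh+u*.115
h=np.array([.479,.2305,.055])
for c,n in((S,"scene"),(T,"top"),(cam("wrist",s),"wrist")): print(n,[proj(c,x).round(1) for x in(sh,no,h-u*.048)])
x,y=proj(S,no).astype(int)
A=cv2.resize(a[y-60:y+30,x-60:x+60,::-1],(800,600),interpolation=cv2.INTER_CUBIC);print(x-60,y-60)
cv2.imwrite("pics/s6.png",A)
cv2.imwrite("pics/w6.png",w[:,:,::-1])
E
```

```text
t: 18.27
tool_pos: [0.4536, 0.0209, 0.0521]
ee_rot: [[0.119, 0.993, -0.001], [0.993, -0.119, -0.0], [-0.0, -0.001, -1.0]]
contact_force: [-0.1, -0.8, -1.5]
opening: 0.198
grip_force: 30.0
[0.45361282 0.0208804  0.05207124] [[ 1.19399904e-01  9.92845305e-01 -1.36524784e-03]
 [ 9.92846175e-01 -1.19400291e-01 -2.05770127e-04]
 [-3.67308895e-04 -1.33091217e-03 -9.99999047e-01]]
scene [array([314.6, 196.5]), array([336.4, 181.8]), array([340.3, 179.2])]
top [array([240.8, 292.6]), array([195.6, 285.9]), array([187. , 284.7])]
wrist [array([326.7, 246.9]), array([ 328. , -150.6]), array([ 328. , -249.5])]
276 121
```

View pics/s6.png

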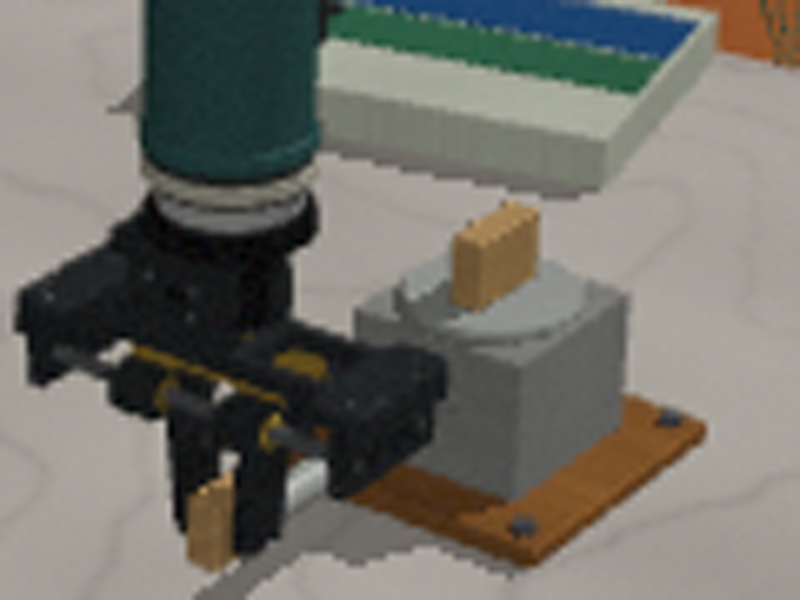

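View pics/w6.png

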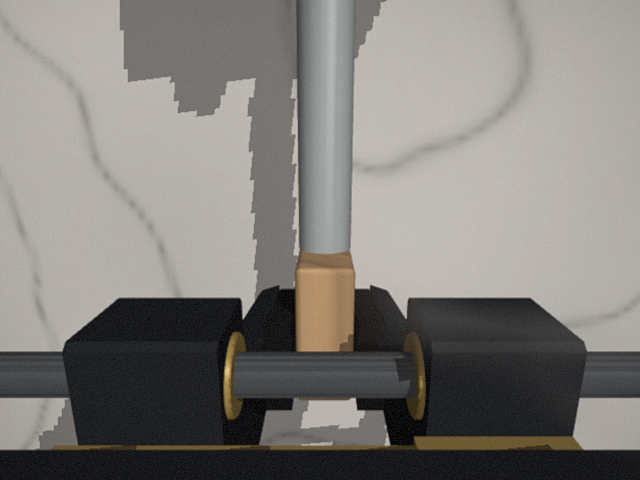

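The pin is held level and upright: the wrist view shows the shank straight at columns 301–350 and the shoulder at row 250 against 247 predicted. Its lateral offset from the hole line is computed at about 0 mm. I'll insert in steps and watch the force.

```bash
python3 -m crank '[[1,0.003,0.02,0,0,0,0],[1,0.005,0.04,0,0,0,0],[1,0.007,0.06,0,0,0,0],[1,0.01,0.08,0,0,0,0],[1,0.012,0.099,0,0,0,0],[1,0.012,0.099,0,0,0,0],[1,0.012,0.099,0,0,0,0]]'
```

```text
t: 19.3
tool_pos: [0.4601, 0.0702, 0.0527]
ee_rot: [[0.12, 0.993, -0.0], [0.993, -0.12, -0.0], [-0.0, -0.0, -1.0]]
contact_force: [-0.5, -0.1, -1.1]
opening: 0.201
grip_force: 30.0
```

```bash
python3 -m crank '[[1,0.002,0.02,0,0,0,0],[1,0.005,0.04,0,0,0,0],[1,0.007,0.06,0,0,0,0],[1,0.01,0.08,0,0,0,0],[1,0.01,0.08,0,0,0,0]]'
python3 -m crank '[[1,0.002,0.02,0,0,0,0],[1,0.005,0.04,0,0,0,0],[1,0.007,0.06,0,0,0,0],[1,0.007,0.06,0,0,0,0]]'
```

```text
t: 19.92
tool_pos: [0.4654, 0.111, 0.0527]
ee_rot: [[0.119, 0.993, 0.0], [0.993, -0.119, 0.0], [0.0, 0.0, -1.0]]
contact_force: [-0.0, 0.3, -0.8]
opening: 0.203
grip_force: 30.0
t: 20.42
tool_pos: [0.4689, 0.141, 0.0528]
ee_rot: [[0.119, 0.993, 0.0], [0.993, -0.119, 0.0], [0.0, 0.0, -1.0]]
contact_force: [-0.6, 0.4, -1.0]
opening: 0.201
grip_force: 30.0
```

```bash
python3 -m crank '[[1,0.001,0.01,0,0,0,0],[1,0.002,0.02,0,0,0,0],[1,0.003,0.024,0,0,0,0],[1,0.003,0.024,0,0,0,0]]'
python3 -m crank '[[1,0,0.003,0,0,0,0],[1,0.001,0.006,0,0,0,0],[1,0.001,0.006,0,0,0,0]]'
```

```text
t: 20.92
tool_pos: [0.4703, 0.1522, 0.0527]
ee_rot: [[0.12, 0.993, 0.0], [0.993, -0.12, -0.0], [-0.0, 0.0, -1.0]]
contact_force: [-0.7, 0.5, -1.3]
opening: 0.199
grip_force: 30.0
t: 21.3
tool_pos: [0.4708, 0.1552, 0.0527]
ee_rot: [[0.12, 0.993, 0.0], [0.993, -0.12, 0.0], [0.0, 0.0, -1.0]]
contact_force: [0.9, -0.2, -0.3]
opening: 0.199
grip_force: 30.0
```

```bash
python3 -m crank '[[1,0,0.003,0,0,0,0],[1,0,0.005,0,0,0,0],[1,0,0.005,0,0,0,0]]'
python3 -m crank '[[1,0,0.003,0,0,0,0],[1,0,0.005,0,0,0,0],[1,0,0.005,0,0,0,0]]'
```

```text
t: 21.68
tool_pos: [0.4707, 0.1576, 0.0527]
ee_rot: [[0.12, 0.993, -0.0], [0.993, -0.12, -0.0], [-0.0, -0.0, -1.0]]
contact_force: [0.3, -0.4, -2.2]
opening: 0.203
grip_force: 30.0
t: 22.05
tool_pos: [0.4707, 0.1577, 0.0526]
ee_rot: [[0.119, 0.993, -0.0], [0.993, -0.119, -0.004], [-0.004, 0.0, -1.0]]
contact_force: [1.7, -11.7, -0.1]
opening: 0.2
grip_force: 30.0
```

Firm contact at the shoulder: 11.7 N at the expected depth. I'll release and back away.

```bash
python3 -m crank '[[0.6,0,0,0,0,0,0],[0.3,0,0,0,0,0,0],[0,0,0,0,0,0,0],[-1,0,0,0,0,0,0],[-1,0,0,0,0,0,0],[-1,0,0,0,0,0,0],[-1,0,0,0,0,0,0],[-1,0,-0.01,0,0,0,0],[-1,0,-0.01,0,0,0,0]]'
python3 -m crank '[[-1,0,0,0.05,0,0,0],[-1,0,0,0.12,0,0,0],[-1,0,0,0.22,0,0,0],[-1,0,0,0.3,0,0,0],[-1,0,-0.1,0.32,0,0,0],[-1,0,-0.2,0.32,0,0,0],[-1,0,-0.2,0.32,0,0,0],[-1,0,-0.2,0.32,0,0,0]]'
python3 - <<'E'
from h import *
s=get_state();c=cam("wrist",s);w=grab_frame("wrist");a=grab_frame("scene")
u=np.array([.1205,.9927,0]);h=np.array([.479,.2305,.0525])
for n,k in(("scene",cam("scene")),("wrist",c)): print(n,[proj(k,h+u*d).round(1) for d in(-.093,-.048,.067)])
cv2.imwrite("pics/f7.png",np.hstack([cv2.resize(w[:,:,::-1],(400,300)),cv2.resize(a[135:225,290:410,::-1],(400,300),interpolation=cv2.INTER_CUBIC)]))
E
```

```text
t: 23.18
tool_pos: [0.4706, 0.1548, 0.0526]
ee_rot: [[0.121, 0.993, -0.0], [0.993, -0.121, -0.0], [-0.0, -0.0, -1.0]]
contact_force: [-0.5, -0.2, -0.4]
opening: 1.001
grip_force: 0.0
t: 24.18
tool_pos: [0.4706, 0.0552, 0.2126]
ee_rot: [[0.122, 0.993, -0.0], [0.993, -0.122, 0.001], [0.001, -0.0, -1.0]]
contact_force: [0.1, 0.5, -0.1]
opening: 0.998
grip_force: 0.0
scene [array([332.1, 185.4]), array([340.3, 179.9]), array([359.9, 166.7])]
wrist [array([306.8, 104.8]), array([306.,  33.]), array([ 303.7, -180.4])]
```

View pics/f7.png

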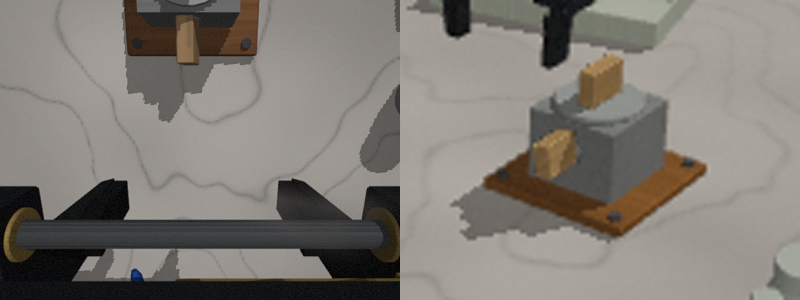

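The handle sits against the socket's face. Its outer end is at wrist (187,63) in the half-size crop, with about 65 predicted, and the gripper is clear. Handing in.

```bash
python3 -m crank '[[-1,0,0,0,0,0,0],[-1,0,0,0,0,0,0],[-1,0,0,0,0,0,0],[-1,0,0,0,0,0,0]]'; python3 -c "from bench import *;print(hand_in())"
```

```text
t: 24.78
tool_pos: [0.4707, 0.0553, 0.2127]
ee_rot: [[0.12, 0.993, -0.0], [0.993, -0.12, -0.0], [-0.0, -0.0, -1.0]]
contact_force: [0.2, -0.4, -1.0]
opening: 1.002
grip_force: 0.0
the job is handed in; nothing more can be done
None
```

I handed the job in at about 25 s of robot time: the hub is lined up and the pin is pushed home with its handle against the socket (11.7 N at the shoulder), released with the gripper clear and the bystanders not approached; no verdict was returned.

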